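# Clamp the lathe carriage and snap its red cap home

## Task

Lock the lathe carriage down in its jig by swinging the red clamp handle from upright right over and down until it lies flat past its centre. Then take the red cap from the mat, press it onto the carriage's stud until it clicks, and keep pressing after the force drops so that it sits fully home. Finish while still holding the cap firmly pressed down, with the clamp still locked, and leave the other caps and tools where they are.

Things in the scene. Friction and masses are not known exactly. Their poses are not given: they have to be found in the camera images.
- jig: Fixed dark steel jig plate 110 x 260 x 12 mm; origin under its centre, z up, long side along its y. The carriage lies in brass stops on its -y half, the toggle clamp stands on its +y half: two upright steel cheeks reach 74 mm above the table, within 18 mm of the centre line, from y = 20 to 56 mm. Beyond them nothing stands under the lowered handle.
- clamp_pivot (a point): Point on the clamp handle's hinge line, which runs along the jig's x; on the jig's centre line, 46 mm towards +y from the jig's centre and 68 mm above the table. Axes are the jig's.
- clamp_handle (a joint): Clamp handle angle, rad: 0 = upright, growing as the handle swings over towards the jig's +y and down; 1.57 = flat along +y, at its stop. Starts at -0.15 to 0.15 and stays where left (about 1 N of friction at the grip). As it goes over, the clamp arm comes down on the other side, lowest at 1.40 (dead centre). Locked means beyond 1.47. Pushing takes 1 to 3 N at the grip.
- clamp_grip (a point): Point on the axis of the red grip, 85 mm from the clamp pivot along the handle. The grip is a round bar 16 mm thick, from 35 to 100 mm from the pivot. The point turns with the handle: z points along it away from the pivot, y is the way it moves in being swung to lock.
- clamp_arm: Steel clamp arm 12 mm wide, 60 mm long towards the jig's -y, with a sprung rubber pad under its end; origin on its own hinge, 30 mm towards +y from the jig's centre, 50 mm above the table. At the start it is raised 48 to 58 degrees, its end about 105 mm above the table. Locked, it is level, its top 56 mm above the table, and its pad presses the carriage with over 10 N, 62 mm from the stud's axis.
- carriage: Loose aluminium block 70 x 110 x 20 mm in the jig's stops, 1 mm of play; origin at its underside's centre, 12 mm above the table, axes as the jig's. On top, 27 mm towards -y from the centre, a round boss (27 mm wide, 6 mm high) carries a steel stud 16 mm thick, 24 mm tall, its top 5 mm tapering to 9 mm, with four sprung brass balls standing out 2 mm around it, 10 mm above the boss.
- stud_seat (a point): Centre of the boss's top face at the foot of the stud, 38 mm above the table; axes are the carriage's, z up along the stud. The stud's tip is 24 mm above it.
- cap_red: Red snap cap, round, 30 mm wide, 34 mm tall, 25 g, mouth down on the mat; origin at the centre of its open underside, z up. Mouth lip 17 mm wide, 3 mm high. On the stud the lip meets the balls with the mouth 14 mm above the seat, takes about 10 N to pass, and snaps down to 3 mm above it; then press on until the underside rests on the boss. Home: within 1.5 mm of the seat, pressed with over 4 N.
- mat: Fixed blue mat 100 x 260 x 3 mm on the table, long side along its y; origin under its centre. The three caps stand on it in a row along its y, about 80 mm apart, in any order.
- cap_black: Black cap of the same outer size as the red one, standing on the mat; leave it.
- cap_yellow: Yellow cap of the same outer size as the red one, standing on the mat; leave it.
- chuck_key: Dark steel T-shaped chuck key 86 mm long, 60 mm over its bar, 18 mm high, lying on the table between the robot and the jig; origin under its middle; leave it.
- hex_key: Bright steel L-shaped hex key 110 x 35 mm, 6 mm thick, lying on the table; origin under the middle of its long leg; leave it.
- cut_disc: Steel cutting disc 60 mm in diameter, 4 mm thick, lying on the table; origin under its centre; leave it.
- scriber: Black scriber, 14 mm wide, 12 mm high, 155 mm long along its y, lying beyond the mat; origin under its handle's middle; leave it.
- power_brick: Black power supply 55 x 120 x 35 mm on the table to the robot's left; origin under its centre; leave it.

How it is judged (in metres and radians):
On the way, in this order (a step that is already met when the one before it is completed fails the run):
1. the clamp is locked down on the carriage, with the cap not yet on the stud (value of joint clamp_handle above 1.47 rad and contact force between clamp_arm and carriage above 5 N and horizontal distance between cap_red and stud_seat above 0.03 m), for 0.2 s.
2. the red cap is past its click, fully home on the stud and pressed, with the clamp locked (z of cap_red in the frame of stud_seat below 0.0015 m and horizontal distance between cap_red and stud_seat below 0.0025 m and angle between the z axis of cap_red and the z axis of carriage, either way round below 0.07 rad and contact force between cap_red and carriage above 4 N and value of joint clamp_handle above 1.47 rad and contact force between clamp_arm and carriage above 5 N), for 0.3 s.
At the end, for the whole second after the job is handed in: The robot (touching with over 2 N) still holds the red cap down: within 1.5 mm of its seat, 2.5 mm of the stud axis and 4 degrees of upright, pressed on the carriage with over 4 N; the clamp handle is beyond 1.47 rad and the clamp presses the carriage with over 5 N (all of step 2 and contact force between any of the fingers, the arm and cap_red above 2 N); the arm keeps its last pose, push and grip.
It fails at once if another cap pushed more than 25 mm (distance of any of cap_black, cap_yellow from where it was at the start of the episode above 0.025 m).
It fails at once if a tool or the power supply pushed more than 25 mm (distance of any of chuck_key, hex_key, cut_disc, scriber, power_brick from where it was at the start of the episode above 0.025 m).
It also fails if it takes over 58 s, if anything falls off the work surface, if the arm or the gripper's body presses on something with over 40 N, if the wrist force passes 120 N, or if a joint passes its speed limit or range.

## Robot

A 6-joint arm with a two-finger parallel gripper is mounted at the origin on the work surface. World frame = base frame: x ahead of the robot, y to its left, z up, the work surface at z = 0. Lengths are in m, angles in degrees, forces in N, time in s.
With the tool pointing down it reaches from about 0.4 to 0.925 m from the base axis. Payload 12.5 kg.
Tool frame: the origin (TCP) lies at the very end of the fingers, on their centre line; the grasp point (between the pads) lies ctrl.hold_point_z behind it (ctrl.hold_point_z is the distance from the TCP to the grasp point, in m); z points along the fingers, y is the line along which they close (so a half turn about z gives the same grasp; the last joint's range is limited). The gripper opens to 95 mm and grips with 3 to 60 N. Pads are 20 mm wide; open, the fingers measure 119 mm over their backs; the gripper's body (75 mm by 180 mm) begins 59 mm behind the grasp point.
Start: joints at [66.83, 28.126, 89.318, -0, 62.55, -6.05], TCP at [0.184, 0.597, 0.215] pointing down, gripper open.
Joint ranges: [-177.58, 177.58], [-47.91, 125.51], [2.72, 160], [-65.01, 245.01], [3.68, 167.84], [-153.87, 153.87]. Speed limits (degrees/s): [127.2, 127.2, 159.86, 180, 180, 180].

## Interface

Orientations are given as a 3x3 rotation matrix whose columns are the frame's x, y, z axes.
In Python, from bench import ctrl gives the robot as it stands. Calls block until the motion is done:
- ctrl.move_pose(position, orientation): joint-space move of the TCP to a pose.
- ctrl.move_linear(position, ori=None, v=0.15, f_stop=None): straight line of the TCP; ori=None keeps the orientation; v is the mean speed in m/s. With f_stop (N) it stops when the force on the tool has changed by that much, and returns True; else False.
- ctrl.movej(angles): joint-space move.
- ctrl.command_gripper(opening): finger opening in m; the grip force is fixed at half the most; returns when the fingers have stopped.
- ctrl.wait(seconds).
- ctrl.inverse_kinematics(position, orientation): joint angles nearest the present ones, or None.
- ctrl.camera(name): name is "side" or "top" or "wrist"; returns a dict with "frame" (384x512x3 uint8, red, green, blue), "fx", "fy", "cx", "cy" (pixels), "D" ([k1, k2, p1, p2, k3] as OpenCV has them; the pictures are not rectified), "eye" and "rotation" of the camera in the world. Camera axes: x right, y up, looking along -z (the intrinsics and any distortion apply to the point x, -y, -z); pixel columns grow to the right and rows downward; lengths in m; the calibration is good to about 2 mm. A picture is of the moment at which its call begins. There is no depth.
A pose or a line that the arm cannot do raises ctrl.MotionError and nothing moves.
- ctrl.hand_in(): hands the job in; it is judged then, once.
Trained networks look in the newest picture that a camera, given by its name, has taken for a name from the list of things; names that differ only in an ending like _2 or _b are one class to them, and where a whole thing is asked for, a point or a joint stands for the part that bears it (a point fixed in the world has none). Each returns a list of dicts, best first, with "confidence" (0 to 1); they miss things now and then, are a little off and sometimes report something else, mostly with a low value. They report only what shows in the picture. A call takes as long as a camera call.
- ctrl.find_in(camera, thing): "bbox" ([left, top, right, bottom] in pixels, round what is visible of it).
- ctrl.tip_of(camera, thing): "point" ([column, row] in pixels: a listed point, or the origin of a listed thing).
Readings, each from a call of its own:
- ctrl.current_time(): time.
- ctrl.current_joint_positions(): joint angles.
- ctrl.current_qvel(): joint speeds.
- ctrl.current_joint_torque(): joint torques, N m.
- ctrl.current_eef_pos(): TCP position.
- ctrl.current_tool_rot(): TCP orientation.
- ctrl.current_force(): force on the tool from outside, world axes, zero at the start.
- ctrl.current_wrist_torque(): the same for the moment, N m.
- ctrl.current_gripper_width(): finger opening in m.
- ctrl.current_grasp_force(): force on a finger pad.
Only numpy, scipy, OpenCV 4.12 (cv2) and the standard library are available. Lean on these libraries where they do the work, as an engineer would, in place of code of your own. Each camera call takes 0.05 s, during which the arm holds its last target. There are 200 camera calls.

## Working session

There is one attempt and no reset: what is moved stays moved. The work goes in short steps, each a Python script; the robot and the scene stay as the last script left them, time stands still between calls to the robot, and variables do not carry over. Pictures are saved under pics/ and viewed, at most 10 in all, crops included, and the job is handed in when it is done.

```bash
ls; mkdir -p pics; cat > h.py <<'E'
import numpy as np, cv2
from bench import ctrl
def ray(c,uv):
    K=np.array([[c["fx"],0,c["cx"]],[0,c["fy"],c["cy"]],[0,0,1.]])
    p=cv2.undistortPoints(np.array([[uv]],float),K,np.array(c["D"],float))[0,0]
    d=np.array(c["rotation"])@np.array([p[0],-p[1],-1.])
    return np.array(c["eye"]),d/np.linalg.norm(d)
def onz(c,uv,z):
    e,d=ray(c,uv); return e+d*(z-e[2])/d[2]
def tri(rays):
    A=0;b=0
    for e,d in rays:
        P=np.eye(3)-np.outer(d,d);A=A+P;b=b+P@e
    return np.linalg.solve(A,b)
def proj(c,X):
    K=np.array([[c["fx"],0,c["cx"]],[0,c["fy"],c["cy"]],[0,0,1.]])
    p=np.array(c["rotation"]).T@(np.array(X,float)-c["eye"])
    return cv2.projectPoints(np.array([[p[0],-p[1],-p[2]]]),np.zeros(3),np.zeros(3),K,np.array(c["D"],float))[0][0,0]
def save(c,n): cv2.imwrite("pics/"+n,cv2.cvtColor(c["frame"],cv2.COLOR_RGB2BGR))
E
python3 - <<'E'
from h import *
np.set_printoptions(precision=4,suppress=True)
C={}
for n in("top","side"):
    C[n]=ctrl.camera(n);save(C[n],n+"0.png");print(n,C[n]["eye"],C[n]["fx"])
for t in["jig","clamp_pivot","clamp_grip","clamp_arm","carriage","stud_seat","cap_red","cap_black","cap_yellow","mat","chuck_key","hex_key","cut_disc","scriber","power_brick"]:
    rs=[]
    for n in C:
        r=ctrl.tip_of(n,t)
        if r: 
            rs.append(ray(C[n],r[0]["point"]));print(t,n,np.round(r[0]["point"],1),round(r[0]["confidence"],2),len(r))
    if len(rs)==2:print("   ",tri(rs))
print(ctrl.hold_point_z,ctrl.current_time())
E
python3 -c "
import cv2,numpy as np
a=cv2.imread('pics/top0.png');b=cv2.imread('pics/side0.png')
cv2.imwrite('pics/both.png',cv2.resize(np.vstack([a,b]),(512,768))[:, :]) if 0 else None"
```

```text
pics
top [ 0.453  -0.0029  1.3236] 453.34500620030843
side [ 0.0337 -0.6781  0.6764] 422.2110925944188
jig top [194.3 185.5] 0.92 1
jig side [211.2 154.3] 0.74 2
    [0.5085 0.1434 0.1796]
clamp_pivot top [175.4 185.2] 0.73 1
clamp_pivot side [212.9 181.6] 0.73 1
    [0.5266 0.2042 0.0617]
clamp_grip top [169.8 186.1] 0.41 1
clamp_grip side [208.7 153.1] 0.71 1
    [0.5192 0.2032 0.1538]
clamp_arm top [181.9 187.3] 0.43 1
clamp_arm side [218.9 185.1] 0.66 1
    [0.5261 0.1831 0.0607]
carriage top [217.5 184.2] 0.88 1
carriage side [238.2 215.9] 0.91 1
    [0.5339 0.0914 0.0061]
stud_seat top [221.8 184.4] 0.58 2
stud_seat side [245.8 209.1] 0.78 1
    [0.5378 0.073  0.0367]
cap_red top [336.8 188. ] 0.6 1
cap_red side [323.9 300.2] 0.56 1
    [ 0.5256 -0.2568 -0.0129]
cap_black top [310.4 197.9] 0.53 1
cap_black side [297.7 277.8] 0.66 1
    [ 0.5017 -0.1818  0.009 ]
cap_yellow top [364.8 191.3] 0.66 1
cap_yellow side [357.8 315.3] 0.68 1
    [ 0.5233 -0.3397  0.0146]
mat top [335.7 192.2] 0.88 2
mat side [327.8 298.4] 0.97 2
    [ 0.5205 -0.2585 -0.0039]
chuck_key top [216.3 184.6] 0.69 3
chuck_key side [208.2 269.6] 0.49 1
    [ 0.5015  0.1299 -0.1913]
hex_key top [316.  242.2] 0.48 1
hex_key side [251.7 314.3] 0.71 1
    [ 0.3691 -0.1985 -0.0035]
cut_disc top [367.5 146.1] 0.69 1
scriber top [180.7 187.5] 0.32 1
scriber side [342.8 233.1] 0.79 1
    [ 0.6301  0.0475 -0.0106]
power_brick top [294.6 130.9] 0.73 4
power_brick side [328.1 296. ] 0.71 3
    [ 0.7124 -0.1364 -0.2182]
0.0188 1.6
```

View pics/top0.png

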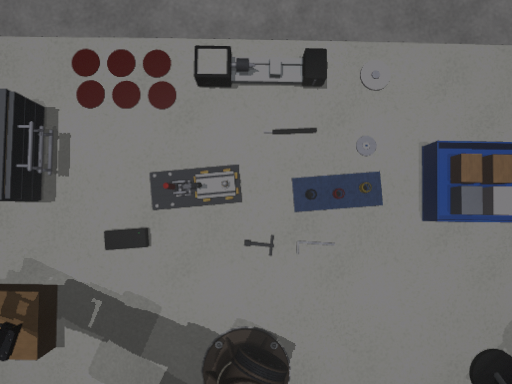

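View pics/side0.png

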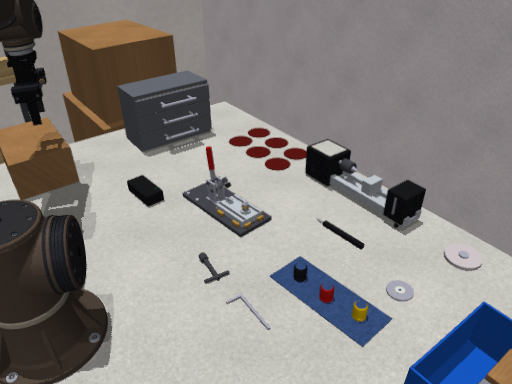

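The pictures show the jig at about top (195,187), its handle end at (167,186) and the stud at (225,184). The caps black, red and yellow are at (310,194), (338,193) and (365,188), with the red one in the middle. Next I'll look at both places from the wrist camera.

```bash
cat >> h.py <<'E'
np.set_printoptions(precision=4,suppress=True)
def R(yaw):  # tool down, closing axis (tool y) along the yawed x axis
    c,s=np.cos(yaw),np.sin(yaw); y=np.array([c,s,0]); z=np.array([0,0,-1.]); x=np.cross(y,z)
    A=np.column_stack([x,y,z]); B=np.column_stack([-x,-y,z]); return A,B
def best(p,yaw):
    q0=np.array(ctrl.current_joint_positions()); o=[]
    for M in R(yaw):
        q=ctrl.inverse_kinematics(p,M)
        if q is not None:o.append((np.abs(np.array(q)-q0).max(),M))
    return min(o,key=lambda t:t[0])[1]
E
python3 - <<'E'
from h import *
for nm,p,ts in(("wmat",[.50,-.257,.30],["cap_red","cap_black","cap_yellow"]),("wjig",[.50,.13,.34],["stud_seat","clamp_pivot","clamp_grip","jig","carriage"])):
    M=best(p,.08); ctrl.move_pose(p,M); ctrl.wait(.2)
    c=ctrl.camera("wrist");save(c,nm+".png");print(nm,c["eye"],ctrl.current_eef_pos(),ctrl.current_joint_positions())
    Z=dict(cap_red=.003,cap_black=.003,cap_yellow=.003,stud_seat=.038,clamp_pivot=.068,clamp_grip=.153,jig=0,carriage=.012)
    for t in ts:
        for r in ctrl.tip_of("wrist",t)[:2]:print(t,np.round(r["point"],1),round(r["confidence"],2),onz(c,r["point"],Z[t]))
a=np.hstack([cv2.imread("pics/wmat.png"),cv2.imread("pics/wjig.png")]);cv2.imwrite("pics/w2.png",cv2.resize(a,(800,300)))
print(ctrl.current_time())
E
```

```text
wmat [ 0.4943 -0.185   0.4695] [ 0.5001 -0.2568  0.3   ] [-33.9083  18.5696  91.4383   0.0005  69.9951 -38.519 ]
cap_red [266.5 163.4] 0.55 [ 0.5126 -0.2621  0.003 ]
cap_black [273.3 107.4] 0.76 [ 0.5152 -0.1809  0.003 ]
cap_yellow [276.2 212.2] 0.82 [ 0.5343 -0.3371  0.003 ]
cap_yellow [173.6 112.6] 0.73 [ 0.3733 -0.1994  0.003 ]
wjig [0.4946 0.201  0.5094] [0.5002 0.1294 0.3399] [ 7.1729 12.8286 93.5297 -0.0019 73.6542  2.6518]
stud_seat [278.4 201.3] 0.65 [0.5363 0.0652 0.038 ]
clamp_pivot [281.4 112.7] 0.77 [0.5259 0.1988 0.068 ]
clamp_grip [286.2 103.6] 0.53 [0.5241 0.2092 0.153 ]
jig [274.9 140.2] 0.87 [0.5245 0.1551 0.    ]
carriage [276.2 177.6] 0.94 [0.5313 0.0969 0.012 ]
7.15
```

View pics/w2.png

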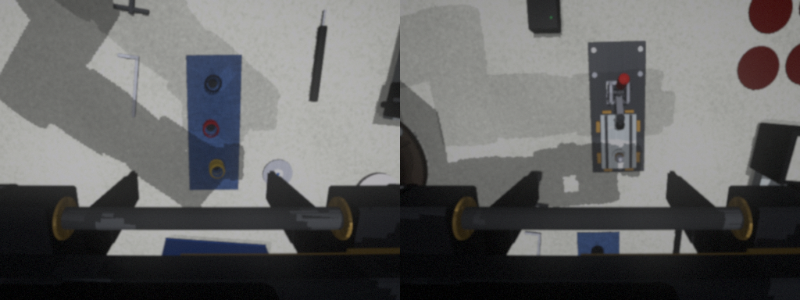

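```bash
python3 - <<'E'
from h import *
th=np.radians(4.45); u=np.array([-np.sin(th),np.cos(th)]); P=np.array([.5262,.1995])
def tcp(q,r=.077,w=.010,t=.008):
    s=r*np.sin(q)-t*np.cos(q)-w; return [*(P+u*s),.068+r*np.cos(q)+t*np.sin(q)]
ctrl.command_gripper(0.0)
a=tcp(-.3); M=best([a[0],a[1],.25],th); ctrl.move_pose([a[0],a[1],.25],M)
f0=np.array(ctrl.current_force())
ctrl.move_linear(a,M,v=.15)
for q in np.arange(-.1,1.46,.2): 
    ctrl.move_linear(tcp(q),M,v=.12)
print(np.array(ctrl.current_force())-f0)
for q in(1.45,1.55,1.62):
    s=ctrl.move_linear(tcp(q),M,v=.05,f_stop=25)
    print(q,s,np.array(ctrl.current_force())-f0,ctrl.current_eef_pos())
    if s:break
p=np.array(ctrl.current_eef_pos()); c=ctrl.camera("side");save(c,"s1.png")
cv2.imwrite("pics/s1c.png",cv2.resize(cv2.cvtColor(c["frame"],cv2.COLOR_RGB2BGR)[110:270,130:330],(800,640))[:600])
print(ctrl.current_time())
E
```

```text
[-0.4192  0.1982 -1.1257]
1.45 False [-0.4699 -0.5949 -1.1934] [0.521  0.2648 0.085 ]
1.55 False [-1.0619 -0.0135 -0.1936] [0.5209 0.2661 0.0772]
1.62 True [-6.7044 -3.825  20.0191] [0.5216 0.2665 0.0753]
13.1917
```

View pics/s1c.png

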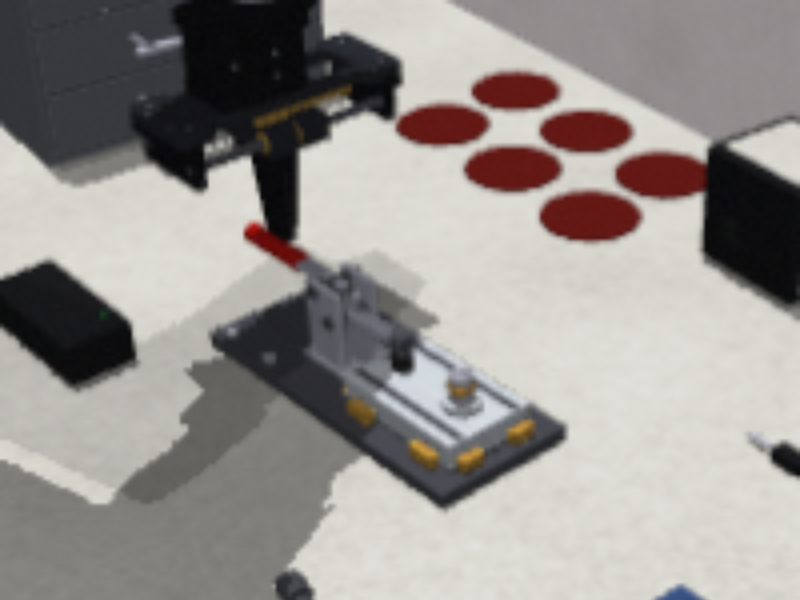

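The handle at crop (275,245) lies flat, and the clamp arm is level with its pad at (400,350) on the carriage. The stud at (462,390) is free. Next are close looks straight down at the stud and the red cap.

```bash
python3 - <<'E'
from h import *
p=np.array(ctrl.current_eef_pos()); ctrl.move_linear([p[0],p[1],.2],v=.3)
ctrl.command_gripper(.095)
th=np.radians(4.45); ims=[]
for nm,p,z,zt in(("stud_seat",[.541,-.002,.2],.038,.062),("cap_red",[.521,-.333,.2],.003,.037)):
    M=best(p,th); ctrl.move_pose(p,M); ctrl.wait(.3)
    c=ctrl.camera("wrist");print(nm,c["eye"])
    im=cv2.cvtColor(c["frame"],cv2.COLOR_RGB2BGR)
    for r in ctrl.tip_of("wrist",nm)[:2]:
        print("tip",np.round(r["point"],1),round(r["confidence"],2),onz(c,r["point"],z))
    for r in ctrl.find_in("wrist",nm)[:2]:
        b=r["bbox"]; m=[(b[0]+b[2])/2,(b[1]+b[3])/2]; print("box",np.round(b,1),round(r["confidence"],2),onz(c,m,zt))
    u,v=[int(t) for t in ctrl.tip_of("wrist",nm)[0]["point"]] if ctrl.tip_of("wrist",nm) else (256,192)
    x0,y0=max(u-50,0),max(v-50,0);print("crop",x0,y0)
    if nm=="cap_red":
        h=cv2.cvtColor(im,cv2.COLOR_BGR2HSV); k=(((h[...,0]<8)|(h[...,0]>172))&(h[...,1]>110)&(h[...,2]>40)).astype(np.uint8)
        n,l,s,ce=cv2.connectedComponentsWithStats(k)
        for i in range(1,n):
            if s[i,4]>60:print("red",s[i],ce[i])
    save(c,"z_%s.png"%nm); ims.append(cv2.resize(im[y0:y0+100,x0:x0+100],(400,400),interpolation=cv2.INTER_NEAREST))
h=[i for i in ims];cv2.imwrite("pics/z.png",np.hstack(h)); print(ctrl.current_time())
E
```

```text
stud_seat [0.5353 0.0705 0.3695]
tip [256.7 110.1] 0.94 [0.5336 0.0694 0.038 ]
box [222.7  23.9 295.8 141.4] 0.92 [0.5342 0.0943 0.062 ]
box [213.9 294.6 236.6 322. ] 0.35 [ 0.5153 -0.147   0.062 ]
crop 206 60
cap_red [ 0.5156 -0.2605  0.3697]
tip [259.2 108.5] 0.78 [ 0.5164 -0.2598  0.003 ]
box [246.2  96.  268.7 126.4] 0.76 [ 0.5148 -0.2627  0.037 ]
crop 209 58
red [246  95  26  21  91] [258.1429 101.0879]
18.7
```

View pics/z.png

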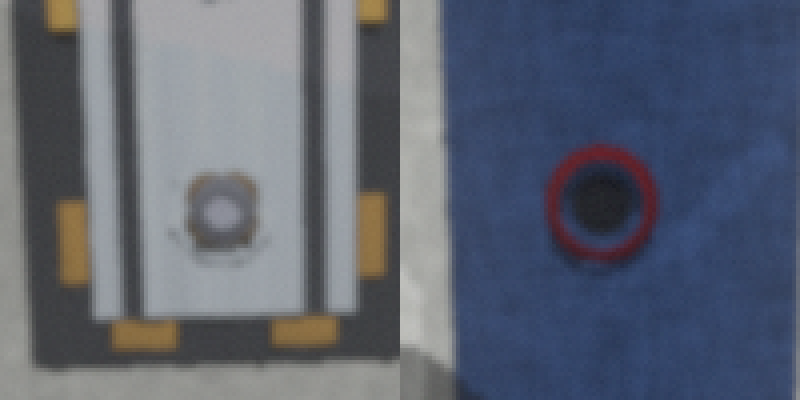

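Left crop: the stud tip is centred at (222,211), full picture (261.4,112.6). Right crop: the red cap's rim is centred at (601,203), full picture (259.2,108.7). I'll grasp the cap and carry it over the stud.

```bash
python3 - <<'E'
from h import *
th=np.radians(4.45)
c=ctrl.camera("wrist")
cap=onz(c,[259.2,108.7],.037); print("cap",cap)
M=best([cap[0],cap[1],.12],th); ctrl.move_pose([cap[0],cap[1],.12],M)
ctrl.move_linear([cap[0],cap[1],.008],M,v=.12)
ctrl.command_gripper(.02); print(ctrl.current_gripper_width(),ctrl.current_grasp_force())
ctrl.move_linear([cap[0],cap[1],.16],M,v=.2)
# stud from the earlier view: TCP and camera pose recomputed at the same place
p=[.541,-.002,.2]; ctrl.move_pose(p,M); ctrl.wait(.3)
c=ctrl.camera("wrist"); save(c,"held.png"); print("eye",c["eye"])
print("stud",onz(c,[261.4,112.6],.062),onz(c,[261.4,112.6],.05),"w",ctrl.current_gripper_width())
im=cv2.cvtColor(c["frame"],cv2.COLOR_RGB2BGR);cv2.imwrite("pics/heldv.png",im)
print(ctrl.current_time())
E
```

```text
cap [ 0.5161 -0.2607  0.037 ]
0.03026497412147615 30.00007202848792
eye [0.5355 0.0689 0.3694]
stud [0.5385 0.066  0.062 ] [0.5386 0.0659 0.05  ] w 0.029901459421430986
23.6667
```

View pics/heldv.png

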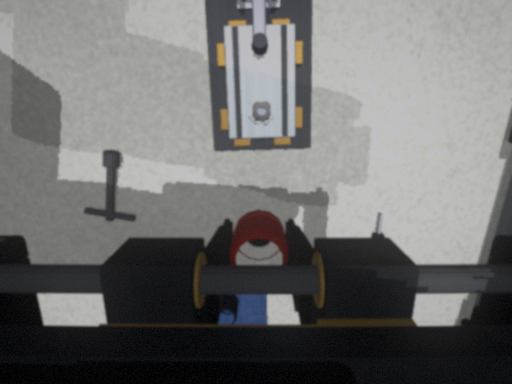

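The cap is held upright at (259,235), and the stud is at (261,112). Next I'll check the hand offset and hover over the stud for a side view.

```bash
python3 - <<'E'
from h import *
c=ctrl.camera("wrist");t=np.array(ctrl.current_eef_pos());print(t,c["eye"])
for z in(.2,.229):print(proj(c,[t[0],t[1],z]))
im=cv2.cvtColor(c["frame"],cv2.COLOR_RGB2HSV);k=(((im[...,0]<8)|(im[...,0]>172))&(im[...,1]>110)&(im[...,2]>40))
for r in range(212,272,6):
    w=np.where(k[r,200:320])[0]
    if len(w):print(r,w[0]+200,w[-1]+200)
M=best(t,np.radians(4.45))
S=[.5384,.0667]
ctrl.move_pose([*S,.15],M); ctrl.move_linear([*S,.076],M,v=.15); ctrl.wait(.3)
c=ctrl.camera("side"); print(ctrl.current_eef_pos())
cv2.imwrite("pics/hov.png",cv2.resize(cv2.cvtColor(c["frame"],cv2.COLOR_RGB2BGR)[160:240,200:300],(750,600),interpolation=cv2.INTER_CUBIC))
for X in([*S,.062],[*S,.038],[*S,.071],[*S,.105]):print(X,(proj(c,X)-[200,160])*7.5)
print(ctrl.current_time())
E
```

```text
[ 0.5411 -0.0025  0.1999] [0.5355 0.0691 0.3694]
[258.5569 237.9007]
[258.5632 261.2905]
212 255 262
218 242 275
224 238 279
230 236 282
236 233 284
242 232 286
248 230 287
254 230 287
260 230 287
[0.5386 0.0667 0.0765]
[0.5384, 0.0667, 0.062] [338.4733 316.7688]
[0.5384, 0.0667, 0.038] [340.1765 373.677 ]
[0.5384, 0.0667, 0.071] [337.8254 295.0649]
[0.5384, 0.0667, 0.105] [335.3315 211.2353]
25.1417
```

View pics/hov.png

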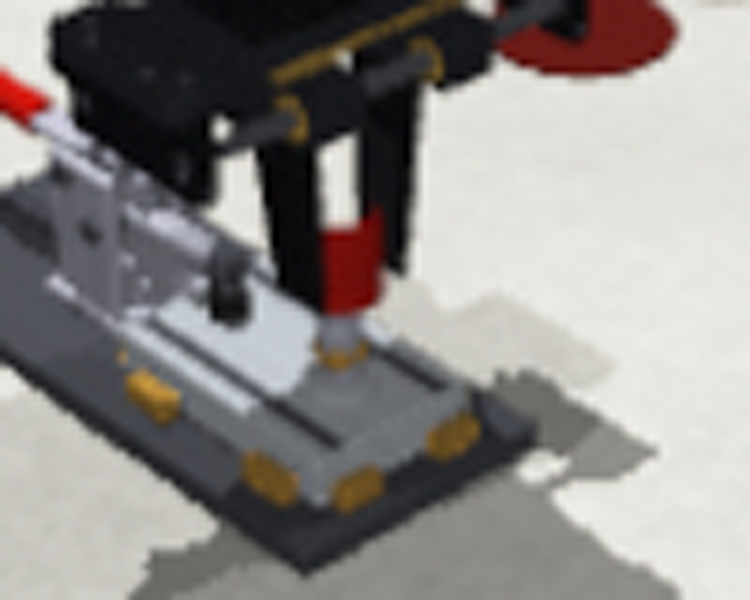

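The hovering cap is centred at about crop x=339 against the stud at x=342, so they agree to about 1 mm. Pressing now.

```bash
python3 - <<'E'
from h import *
S=[.5384,.0667]
f0=np.array(ctrl.current_force())
F=lambda:np.array(ctrl.current_force())-f0
s=ctrl.move_linear([*S,.058],v=.04,f_stop=8); print(s,ctrl.current_eef_pos(),F())
if not s:
    for z in(.0535,.049,.046,.043,.0405,.038,.036):
        s=ctrl.move_linear([*S,z],v=.03,f_stop=25); print(z,s,ctrl.current_eef_pos(),F(),ctrl.current_gripper_width())
        if s or (z<.044 and F()[2]>15):break
ctrl.wait(.5); print(ctrl.current_eef_pos(),F(),ctrl.current_wrist_torque(),ctrl.current_time())
c=ctrl.camera("side");cv2.imwrite("pics/press.png",cv2.resize(cv2.cvtColor(c["frame"],cv2.COLOR_RGB2BGR)[140:240,170:300],(780,600),interpolation=cv2.INTER_CUBIC))
E
```

```text
False [0.5383 0.0667 0.0578] [-0.245   0.3694 -0.5734]
0.0535 False [0.5381 0.0669 0.0534] [-1.8056  2.1099 -1.0378] 0.030473097389807836
0.049 False [0.5379 0.0669 0.0483] [-0.0644  4.7473 -7.8879] 0.03012041632554175
0.046 False [0.5384 0.0666 0.046 ] [-1.1215  2.2767 -2.121 ] 0.03051201740531429
0.043 False [0.5385 0.0666 0.043 ] [-0.3871  1.7252 -1.2327] 0.03019396886199721
0.0405 False [0.5386 0.0666 0.0417] [-4.8929  0.6796 16.0653] 0.030508464003811037
[0.5387 0.0666 0.0417] [-5.1555  0.8463 15.7252] [0.0373 1.0074 0.0974] 27.5917
```

View pics/press.png

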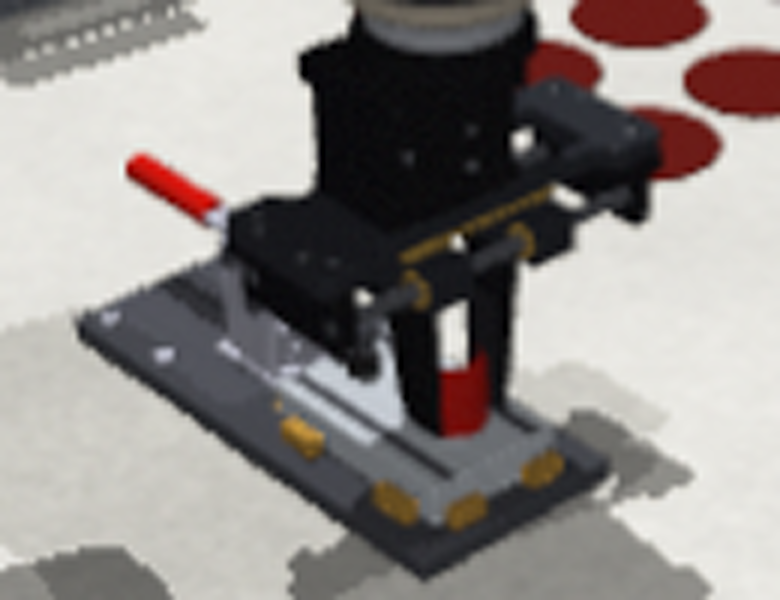

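```bash
python3 - <<'E'
from h import *
ctrl.move_linear([.5385,.0667,.0398],v=.02); ctrl.wait(.6)
print(ctrl.current_eef_pos(),ctrl.current_force(),ctrl.current_grasp_force(),ctrl.current_time())
if ctrl.current_force()[2]>12 and ctrl.current_eef_pos()[2]<.0432: print(ctrl.hand_in())
E
```

```text
[0.5386 0.0666 0.0416] [-6.8773  1.1903 24.5432] 30.02440558746457 28.4917
the job is handed in; nothing more can be done
None
```

The job is handed in: the clamp is swung down flat, and the red cap clicked and went on to a hard stop, where the gripper still presses it with about 24 N. The force readings and side-camera pictures support this, but no verdict was returned and I couldn't read the handle angle or clamp force directly.

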